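# Overhang the brass blank for filing

## Robot

A 7-joint arm with a two-finger parallel gripper is mounted at the origin on the work surface. World frame = base frame: x ahead of the robot, y to its left, z up, the work surface at z = 0. Lengths are in m, angles in rad, forces in N, time in s.
With the tool pointing down it reaches from about 0.425 to 0.8 m from the base axis. Payload 8.3 kg.
Tool frame: the origin (TCP) lies between the finger pads; the fingertips stand 8 mm ahead of it and the grasp point (between the pads) lies 11 mm behind it; z points along the fingers, x is the direction in which the jaws open and shut, and the axes are right-handed (so a half turn about z gives the same grasp; the last joint's range is limited). The gripper opens to 85 mm and grips with 20 to 120 N. Pads are 22 mm wide; open, the fingers measure 114 mm over their backs; the gripper's body (76 mm by 85 mm) begins 54 mm behind the grasp point. The pads swing forward as they close: fully open they stand 13 mm farther back than shut.
Start: joints at [1.265, 0.383, 0.016, 1.37, -0.006, 1.388, -0.046], TCP at [0.15, -0.607, 0.239] pointing down, gripper open.
Joint ranges: [-2.95, 2.95], [-0.25, 2.06], [-1.52, 1.56], [0.18, 2.33], [-1.44, 4.58], [0.02, 2.06], [-3.01, 3.01]. Speed limits (rad/s): [2.39, 2.39, 3.01, 3.01, 3.14, 3.14, 3.14].

## Interface

Orientations are given as a 3x3 rotation matrix whose columns are the frame's x, y, z axes.
In Python, from workcell import bot gives the robot as it stands.
- The arm moves only by the tool drive_tool, never from a script. Its argument "deltas" is a list of rows, each a list of 2 entries, a list of its own where there are three numbers: the shift along the world's x, y, z in mm, then the turn about the world's z in rad. A call has exactly 8 rows; each row is the pose to reach, as a shift and turn from the pose commanded when the call began; what a row does not reach only later rows make up. A row lasts 1/10 s, in which the tool goes at most 50 mm and 8.59 degrees, less where a joint would pass 70% of its speed; a pose out of reach is approached as far as the arm can. A call with a gripper value outside its range is refused whole. "jaw" is the closure, from -1 (fully open) to 1 (shut), so that 0 is half open, set as the call begins (left out, the last holds). The fingers move at their own pace and stop on an object; the grip force is fixed at half the most. Time passes only in rows, so rows that repeat a pose let the fingers close, or fill a call up. It gives the time, the measured TCP pose, the force and the opening at its end, in the units of the state.
- bot.sense(): the state, without advancing time (a new reading comes with each control period).
- bot.read_camera(name): name is "scene" or "top" or "wrist"; returns (picture, depth): 420x560x3 uint8, red, green, blue; 420x560 float32, m along the optical axis (not along the pixel's ray), 0 where there is no reading.
- bot.get_calibration(name): a dict with "mtx" (3x3 intrinsics, pixels), "k1" (the pictures are not rectified: a ray, as slopes to the right and down, at radius r is drawn at 1 + k1 r^2 times it, then the intrinsics apply), "R" (3x3) and "t" (3): a world point X has camera coordinates R X + t. Camera axes: x right, y down, z forward; pixel columns grow to the right and rows downward; lengths in m; the calibration is good to about 2 mm. A picture is of the moment at which its call begins: read the wrist's pose just before it. get_calibration takes no time and is no camera call; for the wrist camera it gives the pose at the moment of the call.
- bot.sign_off(): hands the job in, once; it reports no verdict.
The state is a dict: "clock": time; "joints": joint angles; "qd": joint speeds; "effort": joint torques, N m; "ee_pos": TCP position; "tool_rot": TCP orientation; "wrist_force": force on the tool from outside, world axes, zero at the start; "moment": the same for the moment, N m; "grip_width": finger opening in m.
Only numpy, scipy, OpenCV 4.12 (cv2) and the standard library are available. Lean on these libraries where they do the work, as an engineer would, in place of code of your own. Each camera call takes 0.05 s, during which the arm holds its last target. There are 200 camera calls.

## Task

Get the brass blank ready for edge filing: with the fingertips push it flat against the steel fence at the back of the wooden ledge and along the fence to the left, so that its dark marked line comes to lie just past the ledge's left end, over the tray, by no more than about a centimetre. Only push the blank, never lift or tip it; leave it lying flat on the ledge, and leave the other things on the bench where they are.

Things in the scene. Friction and masses are not known exactly. Their poses are not given: they have to be found in the camera images.
- ledge: dark hardwood block fixed to the bench, 140 (x) x 300 (y) x 40 (z) mm; its flat top, at z = 40, is the ledge. A steel fence strip 12 mm wide and 12 mm high runs along the whole far (+x) edge of the top: its inner face lies at x = +58 mm and its top at z = 52. Both ends are open. Origin: centre of the block's underside; y runs along the ledge to its left end (y = +150 mm), x across it towards the fence, z up. It may stand turned by up to 0.3 rad
- ledge_end (a point): middle of the top edge of the ledge's left end, above the filings tray: ledge frame (0, 150, 40) mm
- blank: loose flat brass blank 90 (x) x 110 (y) x 5 (z) mm, about 0.4 kg (varies by a third), lying on the ledge up to 0.15 rad askew and up to about 20 mm off the fence. Origin: centre of its underside; y points to its left end (with the marked line), x to the fence, z up. Flat against the fence its origin is at x = +13 mm in the ledge frame. Dry friction; a push of 2 to 6 N moves it
- blank_side (a point): middle of the blank's long side nearest the robot, at half its thickness: blank frame (-45, 0, 2.5) mm. With one corner of the blank on the fence, a push here may jam: push about 40 mm to the side, near the end that still stands off the fence, until the blank lies flush
- marked_line (a point): middle of the dark marked line, 4 mm wide, that crosses the blank's top from side to side, its middle 28 mm from the blank's left end: blank frame (0, 27, 5) mm
- filings_tray: shallow open aluminium tray 150 x 110 x 16 mm, standing on the bench under the open end of the ledge; origin: centre of its underside
- file: hand file 220 mm long with a wooden handle, up to 16 mm high, lying on the bench in front of the ledge; origin on its underside, near its middle
- handpiece: metal grinding handpiece 168 mm long, 28 mm thick, lying on the bench behind the fence; origin on its underside, near its middle
- ring_cone: small wooden ring cone 36 mm across, 52 mm high, standing on the bench in front of the ledge; origin: centre of its underside
- lap_wheel: brown grinding disc 110 mm across with a hub, 36 mm high, to the right on the bench; origin: centre of its underside
- soldering_board: white ceramic slab 150 x 150 x 24 mm, to the right on the bench; origin: centre of its underside
- jar: amber jar 56 mm across, 70 mm high, to the left on the bench; origin: centre of its underside
There are look-alikes about, which are no part of the job. Of the things that look like the blank, the middle-sized one is meant.

How it is judged:
At the end, for the whole second after the job is handed in: The middle of the marked line lies 0.5 to 14.5 mm past the ledge's left end; the blank's middle is within 3.5 mm of lying against the fence, parallel to it within 0.05 rad, flat on the ledge (within 3 mm and 0.04 rad) and at rest (y of marked_line in the frame of ledge between 0.1505 and 0.1645 m and x of blank in the frame of ledge above 0.0095 m and angle between the y axis of blank and the y axis of ledge, either way round below 0.05 rad and z of blank in the frame of ledge between 0.037 and 0.043 m and angle between blank's own z axis and vertical below 0.04 rad and linear speed of blank below 0.01 m/s); the robot touches nothing.
It fails at once if the blank is lifted off the ledge, tipped or falls off (z of blank in the frame of ledge above 0.047 m or z of blank in the frame of ledge below 0.03 m or angle between blank's own z axis and vertical above 0.15 rad).
It fails at once if another thing on the bench is moved by more than 15 mm (distance of any of filings_tray, file, handpiece, ring_cone, lap_wheel, soldering_board, jar from where it was at the start of the episode above 0.015 m).
It also fails if it takes over 64 s, if anything falls off the work surface, if the arm or the gripper's body presses on something with over 40 N, if the wrist force passes 120 N, or if a joint passes its speed limit or range.

## Working session

There is one attempt and no reset: what is moved stays moved. The work goes in short steps, Python scripts to look and compute and a tool call to move; the robot and the scene stay as the last step left them, time stands still between calls to the robot, and variables do not carry over. Pictures are saved under pics/ and viewed, about 8 in all and at most 12, crops included, and the job is handed in when it is done.

Besides the shell and the picture viewer there is one more tool, called after "Request:" in YAML: its name, and indented under it one key for each argument. drive_tool: Moves the arm, as the interface text tells. Its arguments: {"type":"object","properties":{"deltas":{"type":"array","items":{"type":"array"}},"jaw":{"type":"number"}},"required":["deltas"]}

```bash
mkdir -p pics
cat > h.py <<'E'
import numpy as np, cv2
from workcell import bot
def px2w(cal,uv,z):
    uv=np.atleast_2d(np.array(uv,float)); M=np.array(cal["mtx"]);R=np.array(cal["R"]);t=np.array(cal["t"])
    d=np.c_[(uv[:,0]-M[0,2])/M[0,0],(uv[:,1]-M[1,2])/M[1,1]]; s=d.copy()
    for _ in range(20): s=d/(1+cal["k1"]*(s**2).sum(1,keepdims=True))
    r=np.c_[s,np.ones(len(s))]@R; c=-R.T@t
    return c+r*((z-c[2])/r[:,2])[:,None]
E
python3 - <<'E'
from h import *
ims=[]
for n in("top","scene"):
    p,d=bot.read_camera(n); np.savez(f"pics/{n}0.npz",p=p,d=d); cv2.imwrite(f"pics/{n}0.png",cv2.resize(p[:,:,::-1],(800,600)))
    c=bot.get_calibration(n); print(n,c)
print(bot.sense())
E
```

```text
top {'mtx': array([[472.92903927,   0.        , 281.91233224],
       [  0.        , 472.92903927, 202.69831613],
       [  0.        ,   0.        ,   1.        ]]), 'k1': -0.06456681036353662, 'R': array([[ 0.02784753, -0.99958667, -0.0071411 ],
       [-0.99489373, -0.02702208, -0.09724334],
       [ 0.09701018,  0.00981262, -0.99523502]]), 't': array([0.02775516, 0.52980086, 1.52450917])}
scene {'mtx': array([[405.64524479,   0.        , 283.23008573],
       [  0.        , 405.64524479, 214.21638497],
       [  0.        ,   0.        ,   1.        ]]), 'k1': -0.011796320352597988, 'R': array([[-0.3941183 ,  0.91903119,  0.00724117],
       [ 0.68979024,  0.30099858, -0.65847496],
       [-0.60733861, -0.25452215, -0.7525678 ]]), 't': array([ 0.17287011, -0.3143523 ,  1.41551221])}
{'clock': 0.1, 'joints': array([ 1.26507455,  0.38414021,  0.01637493,  1.37101491, -0.00629694,
        1.3882098 , -0.04651117]), 'qd': array([ 0.0006588 , -0.00293477, -0.00044536, -0.00288663,  0.00018987,
       -0.00048364, -0.0010089 ]), 'effort': array([ 2.89682284e-03, -6.29128146e+01,  8.47042724e-01, -3.72756350e+01,
        1.68561470e-02,  1.03809626e-02,  7.87097065e-05]), 'ee_pos': array([ 0.15021013, -0.60623967,  0.23840297]), 'tool_rot': array([[ 2.40493739e-01, -9.70650590e-01, -4.39863036e-04],
       [-9.70649161e-01, -2.40494139e-01,  1.66592490e-03],
       [-1.72281547e-03,  2.63081787e-05, -9.99998516e-01]]), 'wrist_force': array([ 0.7036736 ,  0.73143892, -0.14025265]), 'moment': array([-0.02794525,  0.02142348, -0.00802759]), 'grip_width': 0.08543831309120939}
```

View pics/top0.png

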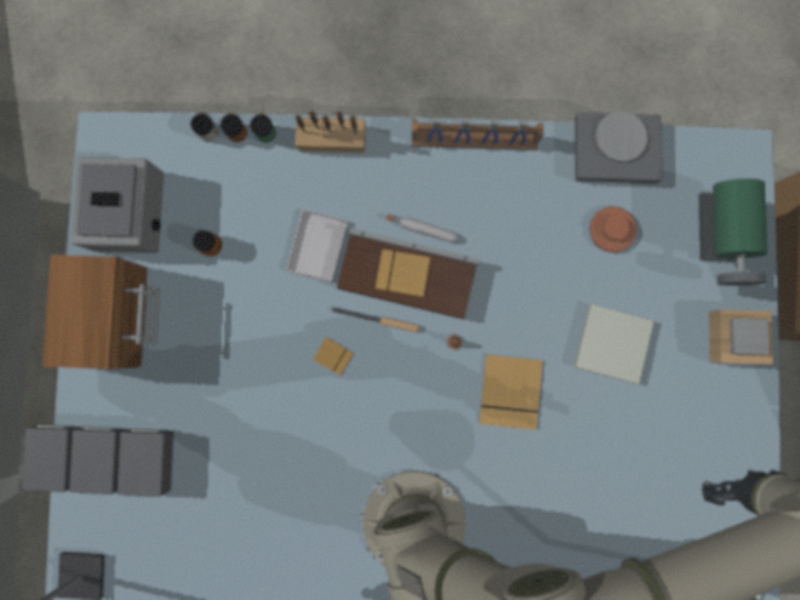

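View pics/scene0.png

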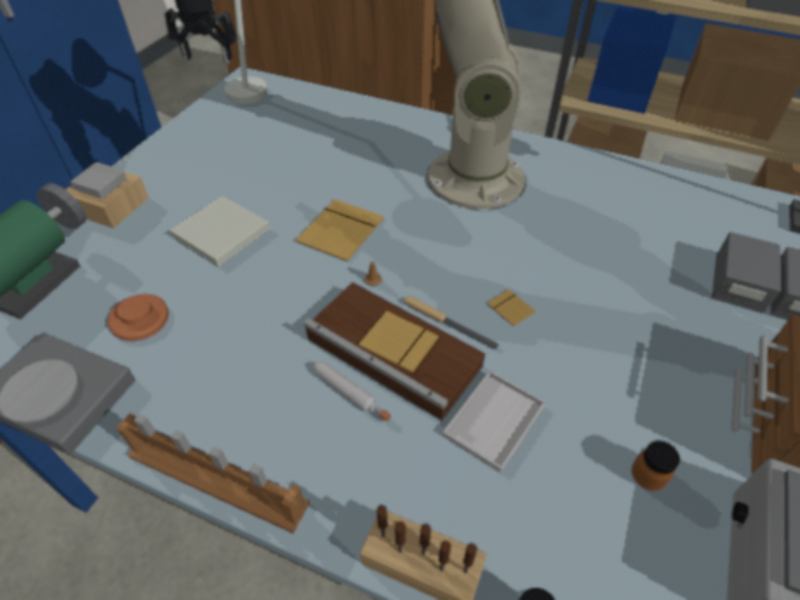

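The top view (800x600) shows three blank look-alikes: a small one at (333,356) on the bench, a large one at (512,392) on the bench, and a middle-sized one at (404,272) on the ledge. The one on the ledge fits the description: middle size, lying on the ledge, line towards the tray end. The tray is at (320,247), the handpiece at (425,228), the file at (380,320) and the cone at (455,342). Next I'll measure and confirm in a crop.

```bash
cat >> h.py <<'E'
def blank_top(p,cal,roi=None,z=0.045,lo=(14,90,70),hi=(32,255,255)):
    h=cv2.cvtColor(p,cv2.COLOR_RGB2HSV); m=cv2.inRange(h,lo,hi)
    if roi: q=np.zeros_like(m); a,b,c,d=roi; q[b:d,a:c]=m[b:d,a:c]; m=q
    m=cv2.morphologyEx(m,cv2.MORPH_CLOSE,np.ones((5,5)))
    c=max(cv2.findContours(m,0,1)[0],key=cv2.contourArea)
    w=px2w(cal,c[:,0],z)[:,:2]*1000
    return c,cv2.minAreaRect(w.astype(np.float32)),m
E
python3 - <<'E'
from h import *
p=np.load("pics/top0.npz")["p"]; cal=bot.get_calibration("top")
h=cv2.cvtColor(p,cv2.COLOR_RGB2HSV)
for u,v in((277,190),(290,190),(300,200),(320,195),(250,180),(225,172),(274,190)): print((u,v),p[v,u],h[v,u])
c,r,m=blank_top(p,cal,(230,160,335,225)); print("blank",r,np.round(cv2.boxPoints(r)))
m2=cv2.inRange(h,(0,70,15),(16,255,110)); q=np.zeros_like(m2); q[155:230,225:345]=m2[155:230,225:345]; q|=m&0
q=cv2.bitwise_or(q,m); q=cv2.morphologyEx(q,cv2.MORPH_CLOSE,np.ones((5,5)))
c2=max(cv2.findContours(q,0,1)[0],key=cv2.contourArea)
r2=cv2.minAreaRect((px2w(cal,c2[:,0],.04)[:,:2]*1000).astype(np.float32)); print("ledge",r2,np.round(cv2.boxPoints(r2)))
o=cv2.resize(p[140:240,200:350,::-1],None,fx=5,fy=5,interpolation=cv2.INTER_CUBIC)
for cc,col in((c,(0,255,0)),(c2,(255,0,255))): cv2.polylines(o,[((cc-[200,140])*5+2).astype(np.int32)],True,col,1)
cv2.imwrite("pics/crop1.png",o)
E
```

```text
(277, 190) [152 125  81] [ 19 119 152]
(290, 190) [151 124  80] [ 19 120 151]
(300, 200) [76 59 48] [12 94 76]
(320, 195) [84 65 56] [10 85 84]
(250, 180) [81 61 49] [ 11 101  81]
(225, 172) [162 161 162] [150   2 162]
(274, 190) [125 102  68] [ 18 116 125]
blank ((566.8213500976562, 41.391868591308594), (129.7000274658203, 101.75709533691406), 85.41996765136719) [[511. -19.]
 [612. -27.]
 [623. 102.]
 [521. 110.]]
ledge ((559.2454223632812, 36.21215057373047), (291.8343505859375, 122.05069732666016), 77.98274230957031) [[ 469.  -94.]
 [ 589. -119.]
 [ 649.  166.]
 [ 530.  192.]]
```

View pics/crop1.png

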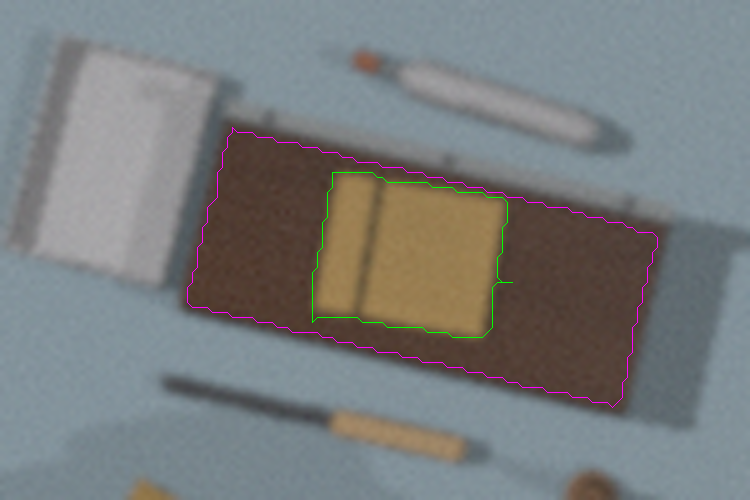

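The crop confirms the blank: its line is at crop x≈368, and its right-hand far corner at (507,197) is near or on the fence. Its left end stands off by about 7° of skew. Moving in for a close look.

Request:
drive_tool:
  deltas:
    - [[40,30,10],0]
    - [[80,60,20],-0.05]
    - [[120,90,30],-0.1]
    - [[160,120,40],-0.15]
    - [[200,150,50],-0.2]
    - [[240,180,60],-0.25]
    - [[270,205,60],-0.3]
    - [[270,205,60],-0.3]
  jaw: 1

```text
clock: 0.9
ee_pos: [0.4267, -0.3949, 0.2992]
tool_rot: [[-0.047, -0.999, 0.003], [-0.999, 0.047, 0.003], [-0.003, -0.003, -1.0]]
wrist_force: [-0.1, -0.1, -0.5]
grip_width: 0.0001
```

Request:
drive_tool:
  deltas:
    - [[5,50,0],0]
    - [[10,100,0],0]
    - [[15,150,0],-0.05]
    - [[20,200,0],-0.1]
    - [[30,250,0],-0.15]
    - [[40,300,0],-0.15]
    - [[50,350,0],-0.15]
    - [[60,400,0],-0.15]

```text
clock: 1.7
ee_pos: [0.479, -0.0048, 0.2991]
tool_rot: [[-0.206, -0.979, -0.0], [-0.979, 0.206, -0.0], [0.0, 0.0, -1.0]]
wrist_force: [0.7, 0.6, 0.7]
grip_width: -0.0
```

Request:
drive_tool:
  deltas:
    - [[0,0,0],0]
    - [[0,0,0],0]
    - [[0,0,0],0]
    - [[0,0,0],0]
    - [[0,0,0],0]
    - [[0,0,0],0]
    - [[0,0,0],0]
    - [[0,0,0],0]

```text
clock: 2.5
ee_pos: [0.4793, -0.0067, 0.2993]
tool_rot: [[-0.206, -0.979, 0.0], [-0.979, 0.206, 0.0], [-0.0, -0.0, -1.0]]
wrist_force: [0.3, -0.4, 0.8]
grip_width: -0.0
```

Run:
```python
from h import *
s=bot.sense(); print(s["clock"],s["ee_pos"],s["tool_rot"],s["wrist_force"],s["grip_width"]); cal=bot.get_calibration("wrist")
p,d=bot.read_camera("wrist"); np.savez("pics/w1.npz",p=p,d=d,**cal); print(cal)
cv2.imwrite("pics/w1.png",p[:,:,::-1])
```

```text
2.5 [ 0.47931283 -0.0066541   0.29927829] [[-2.05923470e-01 -9.78568097e-01  5.72824636e-05]
 [-9.78568096e-01  2.05923474e-01  7.18165831e-05]
 [-8.20732210e-05 -4.12660713e-05 -9.99999996e-01]] [ 0.3450601  -0.43686153  0.83172598] -2.9735984313750286e-06
{'mtx': array([[321.21205518,   0.        , 272.72559045],
       [  0.        , 321.21205518, 217.41196911],
       [  0.        ,   0.        ,   1.        ]]), 'k1': -0.04821994867857322, 'R': array([[-2.06105025e-01, -9.78529827e-01,  3.10540778e-04],
       [-9.44044386e-01,  1.98924940e-01,  2.63076160e-01],
       [-2.57489644e-01,  5.39281541e-02, -9.64775019e-01]]), 't': array([0.091991  , 0.40443856, 0.558786  ])}
```

View pics/w1.png

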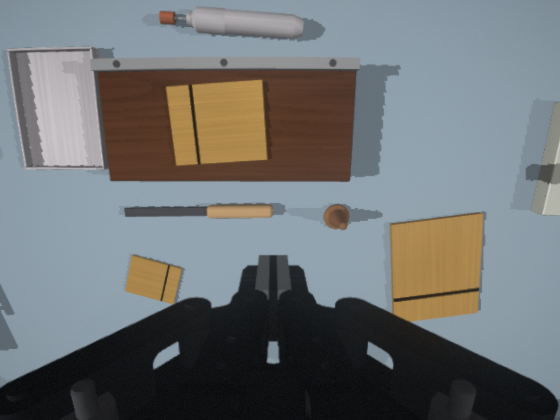

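The wrist view shows the ledge nearly square with the picture. The fence's inner edge is at row ~69 and the ledge's near edge at row ~181. The blank's corners are about (167,87), (265,80), (268,160) and (175,166), with the line at x≈195 and the tray on the left. The file at (200,211) and the cone at (336,216) lie in front.

```bash
cat >> h.py <<'E'
def measure(p,cal,roi,broi):
    h=cv2.cvtColor(p,cv2.COLOR_RGB2HSV)
    c,r,m=blank_top(p,cal,broi,lo=(13,100,100))
    b=cv2.inRange(h,(0,80,10),(16,255,120))|m; q=np.zeros_like(b); a,y,c2,d=roi; q[y:d,a:c2]=b[y:d,a:c2]
    q=cv2.morphologyEx(q,cv2.MORPH_CLOSE,np.ones((7,7))); q=cv2.morphologyEx(q,cv2.MORPH_OPEN,np.ones((5,5)))
    k=max(cv2.findContours(q,0,1)[0],key=cv2.contourArea)
    def quad(cc,z):  # fit lines to the four sides
        w=px2w(cal,cc[:,0],z)[:,:2]*1000; R=cv2.minAreaRect(w.astype(np.float32)); return w,R,cv2.boxPoints(R)
    return c,quad(c,45),k,quad(k,40)
E
sed -i 's/quad(c,45),k,quad(k,40)/quad(c,.045),k,quad(k,.04)/' h.py
python3 - <<'E'
from h import *
z=np.load("pics/w1.npz"); cal={k:z[k] for k in("mtx","R","t")}; cal["k1"]=float(z["k1"]); 
c,Q,k,L=measure(z["p"],cal,(85,60,370,190),(150,65,290,180))
print("blank",Q[1],np.round(Q[2],1)); print("ledge",L[1],np.round(L[2],1))
print("hand: ledge near L/R", np.round(px2w(cal,[(110,182),(350,182)],.04)*1000,1).tolist(),"\nfar brown",np.round(px2w(cal,[(100,70),(355,70)],.04)*1000,1).tolist())
print("line",np.round(px2w(cal,[(191,86),(197,164)],.045)*1000,1).tolist())
print("objs file,cone", np.round(px2w(cal,[(125,211),(272,211),(336,216)],.01)*1000,1).tolist())
E
```

```text
blank ((565.448486328125, 41.01703643798828), (111.20121002197266, 91.6208267211914), 81.71855163574219) [[512.1  -7.4]
 [602.8 -20.6]
 [618.8  89.4]
 [528.1 102.6]]
ledge ((559.4465942382812, 31.85633087158203), (296.6480407714844, 126.07589721679688), 77.98107147216797) [[ 466.9 -100.1]
 [ 590.2 -126.3]
 [ 652.   163.8]
 [ 528.7  190.1]]
hand: ledge near L/R [[526.4, 190.4, 40.0], [464.5, -101.3, 40.0]] 
far brown [[653.1, 159.8, 40.0], [591.0, -126.3, 40.0]]
line [[611.9, 60.1, 45.0], [525.0, 76.4, 45.0]]
objs file,cone [[482.5, 199.3, 10.0], [440.9, 2.2, 10.0], [416.0, -81.9, 10.0]]
```

Request:
drive_tool:
  deltas:
    - [[10,45,0],0]
    - [[22,90,0],0]
    - [[22,102,-40],0]
    - [[22,102,-85],0]
    - [[22,102,-130],0]
    - [[22,102,-175],0]
    - [[22,102,-215],0]
    - [[22,102,-230],0]

```text
clock: 3.35
ee_pos: [0.4987, 0.0949, 0.0652]
tool_rot: [[-0.205, -0.979, -0.006], [-0.979, 0.205, -0.001], [0.002, 0.006, -1.0]]
wrist_force: [-0.2, 0.3, -0.8]
grip_width: -0.0001
```

Request:
drive_tool:
  deltas:
    - [[0,0,-4],0]
    - [[0,0,-8],0]
    - [[0,0,-12],0]
    - [[0,0,-14],0]
    - [[0,0,-16],0]
    - [[0,0,-17],0]
    - [[0,0,-17],0]
    - [[0,0,-17],0]

```text
clock: 4.15
ee_pos: [0.5014, 0.0955, 0.0524]
tool_rot: [[-0.206, -0.979, 0.0], [-0.979, 0.206, 0.0], [-0.0, -0.0, -1.0]]
wrist_force: [-0.2, 0.7, -0.3]
grip_width: 0.0001
```

Request:
drive_tool:
  deltas:
    - [[0,0,-2],0]
    - [[3,-1,-2.5],0]
    - [[6,-1,-2.5],0]
    - [[9,-2,-2.5],0]
    - [[11,-2,-2.5],0]
    - [[13,-3,-2.5],0]
    - [[15,-3,-2.5],0]
    - [[16,-3,-2.5],0]

```text
clock: 4.95
ee_pos: [0.5172, 0.0925, 0.0497]
tool_rot: [[-0.206, -0.979, -0.001], [-0.979, 0.206, 0.0], [0.0, 0.001, -1.0]]
wrist_force: [-1.5, 1.3, 1.4]
grip_width: 0.0002
```

Request:
drive_tool:
  deltas:
    - [[1,0,0],0]
    - [[2,0,0],0]
    - [[3,0,0],0]
    - [[4,-1,0],0]
    - [[5,-1,0],0]
    - [[6,-1,0],0]
    - [[6,-1,0],0]
    - [[6,-1,0],0]

```text
clock: 5.75
ee_pos: [0.5235, 0.0914, 0.0498]
tool_rot: [[-0.206, -0.979, 0.0], [-0.979, 0.206, 0.0], [-0.0, -0.0, -1.0]]
wrist_force: [-1.1, 0.4, -0.1]
grip_width: -0.0002
```

```bash
cat > m.py <<'E'
import sys
from h import *
O=np.array([565.3,30.6]); ex=np.array([.978,-.208]); ey=np.array([.208,.978])
s=bot.sense(); e=s["ee_pos"][:2]*1000-O; print("tcp ledge",np.round([e@ex,e@ey],1),s["ee_pos"][2],s["wrist_force"],s["clock"])
for n in ("top","wrist"):
    cal=bot.get_calibration(n); p,d=bot.read_camera(n); cv2.imwrite(f"pics/{n}_{sys.argv[1]}.png",p[:,:,::-1])
    h=cv2.cvtColor(p,cv2.COLOR_RGB2HSV); m=cv2.inRange(h,(13,85,80),(32,255,255)); m=cv2.morphologyEx(m,cv2.MORPH_CLOSE,np.ones((7,7)))
    for c in cv2.findContours(m,0,1)[0]:
        w=px2w(cal,c[:,0],.045)[:,:2]*1000-O; R=cv2.minAreaRect(np.c_[w@ex,w@ey].astype(np.float32))
        if 2500<R[1][0]*R[1][1]<14500 and abs(R[0][0])<70: print(n,np.round(cv2.boxPoints(R),1).tolist(),[np.round(v,1) for v in R])
E
python3 m.py a
```

```text
tcp ledge [-53.5  50.8] 0.04979734714917761 [-1.09254085  0.36926055 -0.07416545] 5.75
top [[-46.900001525878906, 34.29999923706055], [-43.099998474121094, -69.69999694824219], [54.79999923706055, -66.0999984741211], [51.0, 37.900001525878906]] [array([  3.9, -15.9]), array([ 98. , 104.1]), np.float64(2.1)]
wrist [[-58.400001525878906, 65.5], [-52.5, -55.20000076293945], [53.0, -50.0], [47.099998474121094, 70.69999694824219]] [array([-2.7,  7.7]), array([105.6, 120.9]), np.float64(2.8)]
```

View pics/wrist_a.png

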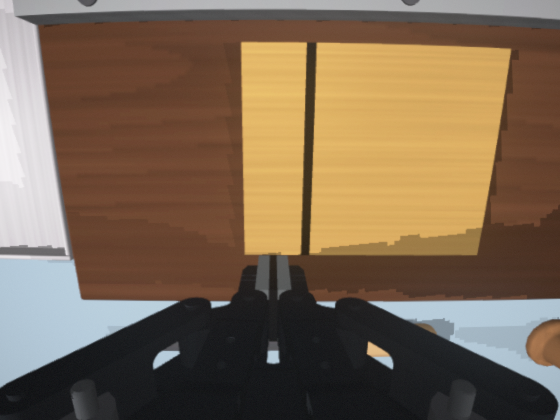

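The wrist view shows the fingertips at (272,256) touching the blank's near side, which is now square to the tool. The blank's corners are (241,42), (512,48), (478,255) and (245,255). The fence foot is at row ~23, so a gap remains.

```bash
cat >> h.py <<'E'
O=np.array([565.3,30.6]); ex=np.array([.978,-.208]); ey=np.array([.208,.978])
def led(cal,uv,z):
    w=px2w(cal,uv,z)[:,:2]*1000-O; return np.round(np.c_[w@ex,w@ey],1).tolist()
E
python3 - <<'E'
from h import *
cal=bot.get_calibration("wrist")
print("blank",led(cal,[(241,42),(512,48),(478,255),(245,255)],.045))
print("line",led(cal,[(311,42),(306,255)],.045)); print("fence foot",led(cal,[(45,25),(545,22)],.04)); print("ledge L end",led(cal,[(39,27),(82,298)],.04),"near",led(cal,[(82,299),(500,300)],.04))
E
```

```text
blank [[47.1, 63.3], [47.0, -46.3], [-42.6, -46.1], [-42.4, 63.4]]
line [[47.1, 35.7], [-42.4, 35.2]]
fence foot [[56.4, 144.9], [59.0, -62.9]]
ledge L end [[55.8, 147.7], [-68.4, 147.3]] near [[-68.9, 147.4], [-69.5, -66.1]]
```

Request:
drive_tool:
  deltas:
    - [[-6,1,0],0]
    - [[-6,1,0],0]
    - [[-10,-14,0],0]
    - [[-13,-27,0],0]
    - [[-15,-40,0],0]
    - [[-15,-40,0],0]
    - [[-12,-41,0],0]
    - [[-9,-41,0],0]

```text
clock: 6.65
ee_pos: [0.5148, 0.0509, 0.0499]
tool_rot: [[-0.205, -0.979, 0.001], [-0.979, 0.205, 0.0], [-0.0, -0.0, -1.0]]
wrist_force: [-0.1, 0.6, 0.3]
grip_width: 0.0002
```

Request:
drive_tool:
  deltas:
    - [[2,0,0],0]
    - [[4,-1,0],0]
    - [[6,-1,0],0]
    - [[7,-2,0],0]
    - [[8,-2,0],0]
    - [[9,-2,0],0]
    - [[10,-2,0],0]
    - [[10,-2,0],0]

```text
clock: 7.45
ee_pos: [0.5243, 0.0484, 0.0497]
tool_rot: [[-0.206, -0.979, -0.0], [-0.979, 0.206, -0.0], [0.0, 0.0, -1.0]]
wrist_force: [-2.8, -0.4, 1.8]
grip_width: 0.0001
```

Request:
drive_tool:
  deltas:
    - [[0.5,0,0],0]
    - [[1,0,0],0]
    - [[1.5,0,0],0]
    - [[2,0,0],0]
    - [[2,0,0],0]
    - [[2,0,0],0]
    - [[2,0,0],0]
    - [[2,0,0],0]

```text
clock: 8.25
ee_pos: [0.5247, 0.0486, 0.0495]
tool_rot: [[-0.205, -0.979, -0.003], [-0.979, 0.205, -0.0], [0.001, 0.003, -1.0]]
wrist_force: [-9.8, 0.0, 6.0]
grip_width: 0.0002
```

```bash
python3 m.py b
```

```text
tcp ledge [-43.5   9.1] 0.049482550247398824 [-9.82442524e+00  4.00708619e-03  5.98534226e+00] 8.25
wrist [[-44.400001525878906, -56.79999923706055], [56.900001525878906, -56.79999923706055], [56.900001525878906, 65.0], [-44.29999923706055, 65.0]] [array([6.3, 4.1]), array([121.8, 101.3]), np.float64(90.0)]
```

View pics/wrist_b.png

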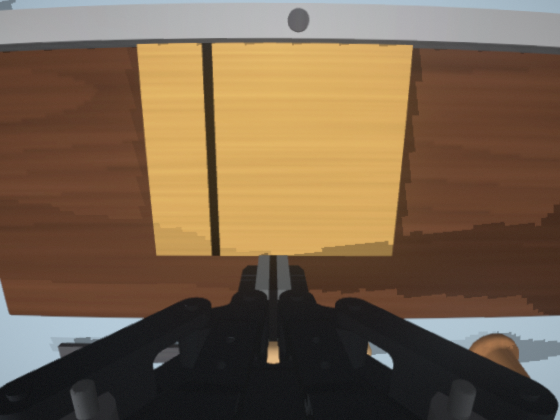

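The picture shows the far side along the fence foot (rows 43–45, columns 138–413), so the blank is flush. Next I'll go round to its right end.

Request:
drive_tool:
  deltas:
    - [[-10,2,0],0]
    - [[-10,2,0],0]
    - [[-16,-26,0],0]
    - [[-22,-53,0],0]
    - [[-27.5,-80,0],0]
    - [[-27.5,-80,0],0]
    - [[-12,-84,0],0]
    - [[4,-87,0],0]

```text
clock: 9.15
ee_pos: [0.5312, -0.0387, 0.0502]
tool_rot: [[-0.206, -0.979, 0.002], [-0.979, 0.206, -0.0], [-0.0, -0.002, -1.0]]
wrist_force: [0.9, -0.0, 0.3]
grip_width: -0.0
```

Request:
drive_tool:
  deltas:
    - [[12,-3,0],0]
    - [[24,-5,0],0]
    - [[32,-7,0],0]
    - [[32,-7,0],0]
    - [[33,-2,0],0]
    - [[34,3,0],0]
    - [[34,3,0],0]
    - [[34,3,0],0]

```text
clock: 9.95
ee_pos: [0.5642, -0.035, 0.0499]
tool_rot: [[-0.205, -0.979, 0.0], [-0.979, 0.205, -0.0], [-0.0, -0.0, -1.0]]
wrist_force: [-0.6, -0.1, -0.5]
grip_width: 0.0001
```

```bash
python3 m.py c
```

```text
tcp ledge [ 12.5 -64.4] 0.04989093574628184 [-0.56381915 -0.10214716 -0.46055305] 9.95
wrist [[-32.5, -47.5], [55.79999923706055, -47.70000076293945], [56.099998474121094, 64.4000015258789], [-32.20000076293945, 64.69999694824219]] [array([11.8,  8.5]), array([112.2,  88.3]), np.float64(89.9)]
```

View pics/wrist_c.png

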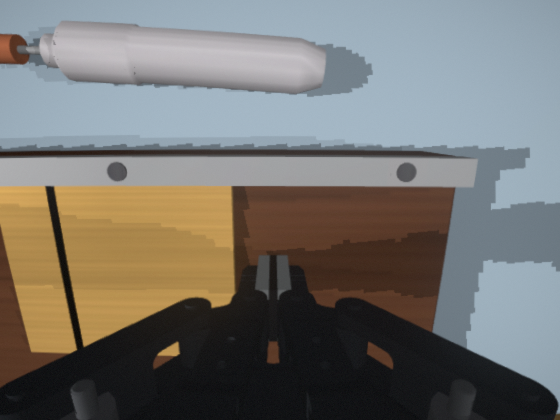

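The picture shows the fingertips at (272,256) about 9 mm right of the blank's right end (column ~237), on its centre line. The blank is still flush to the fence. Pushing left.

Request:
drive_tool:
  deltas:
    - [[1.5,6.8,0],0]
    - [[2.5,10.3,0],0]
    - [[3.5,14.5,0],0]
    - [[5,20,0],0]
    - [[6.5,27,0],0]
    - [[8,34,0],0]
    - [[9.5,41,0],0]
    - [[11,48,0],0]

```text
clock: 10.85
ee_pos: [0.5752, 0.0129, 0.0497]
tool_rot: [[-0.206, -0.979, -0.001], [-0.979, 0.206, -0.0], [0.0, 0.0, -1.0]]
wrist_force: [-2.2, -3.2, 1.5]
grip_width: -0.0
```

Request:
drive_tool:
  deltas:
    - [[1.5,6.5,0],0]
    - [[3,13,0],0]
    - [[4.5,20,0],0]
    - [[6,27,0],0]
    - [[7.5,33,0],0]
    - [[8.5,38,0],0]
    - [[9.5,42,0],0]
    - [[9.5,42,0],0]

```text
clock: 11.65
ee_pos: [0.5848, 0.056, 0.0496]
tool_rot: [[-0.204, -0.979, -0.0], [-0.979, 0.204, 0.001], [-0.001, 0.0, -1.0]]
wrist_force: [-1.2, -1.2, 0.3]
grip_width: -0.0004
```

```bash
python3 m.py d
```

```text
tcp ledge [13.8 28.9] 0.04964336960788515 [-1.22191758 -1.20884522  0.25710862] 11.65
top [[-91.0, 106.19999694824219], [-47.599998474121094, 48.099998474121094], [64.0, 131.6999969482422], [20.5, 189.6999969482422]] [array([-13.5, 118.9]), array([139.3,  72.5]), np.float64(36.9)]
wrist [[-32.099998474121094, 34.5], [56.0, 34.5], [56.0, 144.1999969482422], [-32.099998474121094, 144.1999969482422]] [array([11.9, 89.3]), array([109.7,  88.1]), np.float64(90.0)]
```

View pics/wrist_d.png

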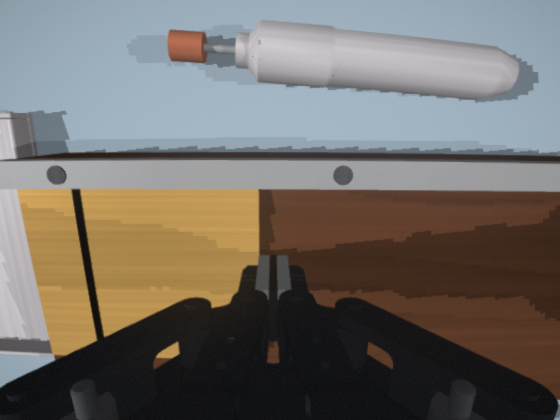

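The blank is still flush. Its line is at columns 78–100 and its left end is just at the ledge end, with about 38 mm still to go.

Request:
drive_tool:
  deltas:
    - [[1,5,0],0]
    - [[2,10.5,0],0]
    - [[3.5,16.5,0],0]
    - [[4.5,22,0],0]
    - [[6,28,0],0]
    - [[7,33,0],0]
    - [[8,37,0],0]
    - [[8,37,0],0]

```text
clock: 12.55
ee_pos: [0.5929, 0.0928, 0.0498]
tool_rot: [[-0.204, -0.979, 0.0], [-0.979, 0.204, 0.001], [-0.001, -0.0, -1.0]]
wrist_force: [-0.2, 0.2, -0.9]
grip_width: -0.0001
```

Request:
drive_tool:
  deltas:
    - [[-1,-5,0],0]
    - [[-3,-15,0],0]
    - [[-3,-15,40],0]
    - [[-20,-20,90],0]
    - [[-50,-20,140],0]
    - [[-80,-10,180],0]
    - [[-90,0,200],0]
    - [[-90,0,200],0]

```text
clock: 13.35
ee_pos: [0.503, 0.0933, 0.2551]
tool_rot: [[-0.203, -0.979, 0.009], [-0.979, 0.203, 0.001], [-0.002, -0.008, -1.0]]
wrist_force: [0.9, 0.7, -0.0]
grip_width: -0.0
```

Request:
drive_tool:
  deltas:
    - [[0,20,0],0]
    - [[0,40,0],0]
    - [[0,60,0],0]
    - [[0,60,0],0]
    - [[0,60,0],0]
    - [[0,60,0],0]
    - [[0,60,0],0]
    - [[0,60,0],0]

```text
clock: 14.15
ee_pos: [0.503, 0.1506, 0.2497]
tool_rot: [[-0.207, -0.978, 0.0], [-0.978, 0.207, -0.0], [0.0, -0.0, -1.0]]
wrist_force: [0.1, 0.3, 0.0]
grip_width: -0.0002
```

```bash
python3 m.py e
```

```text
tcp ledge [-85.8 104.4] 0.2496998063543342 [0.11123684 0.30756947 0.03916968] 14.15
top [[-66.5, 36.900001525878906], [6.400000095367432, -5.099999904632568], [85.9000015258789, 132.89999389648438], [13.0, 174.89999389648438]] [array([ 9.7, 84.9]), array([159.2,  84.1]), np.float64(60.1)]
wrist [[-38.099998474121094, 65.5999984741211], [56.5, 65.5], [56.599998474121094, 182.60000610351562], [-38.099998474121094, 182.6999969482422]] [array([  9.2, 124.1]), array([117.1,  94.6]), np.float64(90.0)]
```

View pics/wrist_e.png

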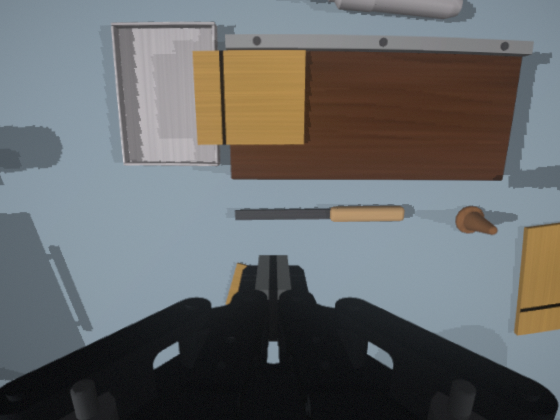

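The picture shows the blank flush at the fence (far side row ~51). Its line runs (222,52)–(224,145), and the ledge's left end runs from (227,50) to (231,180), so the line is slightly past the end. Now to get numbers.

Run:
```python
from h import *
cal=bot.get_calibration("wrist"); p=cv2.imread("pics/wrist_e.png"); g=p.astype(int).sum(2)/3.
def sub(row,a,b):  # dark centroid
    v=g[row,a:b]; w=np.clip(np.median(v)-15-v,0,None); return (w*np.arange(a,b)).sum()/w.sum()
def edge(row,a,b,s):
    d=s*np.diff(cv2.GaussianBlur(g[row:row+1],(5,1),1)[0,a:b]); i=d.argmax(); k=np.arange(max(i-2,0),i+3); k=k[k<len(d)]; return a+.5+(d[k]*k).sum()/d[k].sum()
L=[led(cal,[(sub(r,212,234),r)],.045)[0] for r in range(60,140,10)]; print("line",L)
E=[led(cal,[(edge(r,220,245,-1),r)],.04)[0] for r in range(150,178,4)]; print("end",E)
R=[led(cal,[(edge(r,495,530,1),r)],.04)[0] for r in range(70,175,15)]; print("right end",R)
print("blank R",[led(cal,[(edge(r,295,315,-1),r)],.045)[0] for r in (70,100,130)],"L",[led(cal,[(edge(r,188,203,1),r)],.045)[0] for r in (70,100,130)])
gt=g.T.copy(); g=gt
print("near",[led(cal,[(c,edge(c,138,152,-1))],.045)[0] for c in (240,265,295)],"far",[led(cal,[(c,edge(c,44,58,1))],.045)[0] for c in (235,265,295)])
print("fence foot",[led(cal,[(c,edge(c,44,60,-1))],.04)[0] for c in (330,400,480)],"ledge near",[led(cal,[(c,edge(c,170,190,1))],.04)[0] for c in (250,350,480)])
```

```text
line [[47.4, 155.3], [38.2, 155.2], [28.9, 155.1], [19.6, 155.1], [10.1, 155.0], [0.5, 155.1], [-9.2, 155.0], [-19.1, 154.9]]
end [[-39.5, 149.3], [-43.6, 149.7], [-47.8, 149.6], [-52.0, 149.8], [-56.2, 149.6], [-60.5, 149.7], [-64.7, 149.7]]
right end [[43.8, -147.9], [29.2, -147.9], [14.4, -148.1], [-0.3, -164.9], [-16.2, -148.0], [-31.5, -165.9], [-47.6, -164.3]]
blank R [[38.2, 73.4], [10.1, 73.1], [-19.0, 73.1]] L [[38.4, 185.0], [10.3, 189.3], [-18.9, 190.4]]
near [[-33.3, 138.3], [-33.4, 112.6], [-32.9, 81.7]] far [[55.8, 141.3], [53.2, 112.2], [53.2, 83.2]]
fence foot [[59.5, 48.6], [59.6, -21.0], [59.7, -102.9]] ledge near [[-70.2, 129.0], [-70.2, 21.4], [-70.2, -122.7]]
```

The line is 5.5 mm past the end, which is within the window. The blank is parallel, with its near side at −33 mm against an ideal −32 mm. One gentle push at the near side will make sure it is seated.

Request:
drive_tool:
  deltas:
    - [[16,4,0],0]
    - [[32,7,-30],0]
    - [[32,7,-70],0]
    - [[32,7,-110],0]
    - [[32,7,-150],0]
    - [[32,7,-185],0]
    - [[32,7,-198],0]
    - [[32,7,-200],0]

```text
clock: 15.05
ee_pos: [0.5345, 0.1583, 0.0492]
tool_rot: [[-0.206, -0.979, -0.001], [-0.979, 0.206, -0.0], [0.001, 0.001, -1.0]]
wrist_force: [0.4, -0.1, -0.2]
grip_width: 0.0
```

Request:
drive_tool:
  deltas:
    - [[0,0,0],0]
    - [[2,0,0],0]
    - [[4,-1,0],0]
    - [[6,-1,0],0]
    - [[8,-2,0],0]
    - [[9,-2,0],0]
    - [[10,-2,0],0]
    - [[10,-2,0],0]

```text
clock: 15.85
ee_pos: [0.5449, 0.1565, 0.0498]
tool_rot: [[-0.206, -0.979, 0.0], [-0.979, 0.206, 0.0], [-0.0, -0.0, -1.0]]
wrist_force: [1.0, 0.6, 0.1]
grip_width: 0.0003
```

Request:
drive_tool:
  deltas:
    - [[0.5,0,0],0]
    - [[1,0,0],0]
    - [[1.5,0,0],0]
    - [[2,0,0],0]
    - [[2.5,-0.5,0],0]
    - [[2.5,-0.5,0],0]
    - [[2.5,-0.5,0],0]
    - [[2.5,-0.5,0],0]

```text
clock: 16.65
ee_pos: [0.547, 0.1562, 0.0497]
tool_rot: [[-0.205, -0.979, -0.0], [-0.979, 0.205, 0.0], [-0.0, 0.0, -1.0]]
wrist_force: [-1.6, 1.0, 0.8]
grip_width: 0.0
```

Request:
drive_tool:
  deltas:
    - [[0.5,0,0],0]
    - [[1,0,0],0]
    - [[1.5,-0.5,0],0]
    - [[2,-0.5,0],0]
    - [[2,-0.5,0],0]
    - [[2,-0.5,0],0]
    - [[2,-0.5,0],0]
    - [[2,-0.5,0],0]

```text
clock: 17.45
ee_pos: [0.5475, 0.1563, 0.0495]
tool_rot: [[-0.204, -0.979, -0.003], [-0.979, 0.204, 0.0], [0.001, 0.003, -1.0]]
wrist_force: [-9.3, 1.6, 4.6]
grip_width: 0.0002
```

Request:
drive_tool:
  deltas:
    - [[-4,1,0],0]
    - [[-8,2,0],0]
    - [[-14,3,0],0]
    - [[-14,3,40],0]
    - [[-20,0,90],0]
    - [[-45,-5,140],0]
    - [[-45,-5,180],0]
    - [[-45,-5,200],0]

```text
clock: 18.25
ee_pos: [0.505, 0.1511, 0.2548]
tool_rot: [[-0.206, -0.979, 0.007], [-0.979, 0.206, 0.001], [-0.002, -0.007, -1.0]]
wrist_force: [0.3, -0.1, 0.3]
grip_width: -0.0001
```

Request:
drive_tool:
  deltas:
    - [[0,0,0],0]
    - [[0,0,0],0]
    - [[0,0,0],0]
    - [[0,0,0],0]
    - [[0,0,0],0]
    - [[0,0,0],0]
    - [[0,0,0],0]
    - [[0,0,0],0]

```text
clock: 19.05
ee_pos: [0.5043, 0.1505, 0.2496]
tool_rot: [[-0.206, -0.979, -0.0], [-0.979, 0.206, 0.0], [-0.0, 0.0, -1.0]]
wrist_force: [-0.2, -0.1, 0.8]
grip_width: -0.0002
```

```bash
python3 m.py f
python3 - <<'E'
import cv2; p=cv2.imread("pics/wrist_f.png"); cv2.imwrite("pics/wf_crop.png",cv2.resize(p[20:200,170:430],None,fx=3,fy=3,interpolation=cv2.INTER_CUBIC))
E
```

```text
tcp ledge [-84.6 104.6] 0.24964814057494977 [-0.23811873 -0.10285159  0.79975445] 19.05
wrist [[-33.79999923706055, 182.5], [-33.70000076293945, 50.29999923706055], [57.0, 50.29999923706055], [56.900001525878906, 182.60000610351562]] [array([ 11.6, 116.4]), array([ 90.7, 132.2]), np.float64(0.0)]
```

View pics/wf_crop.png

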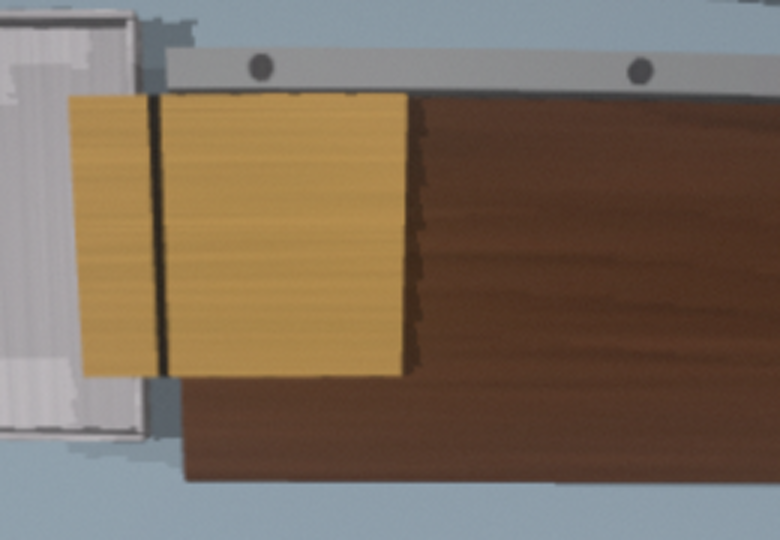

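The crop shows the blank flush along the fence. Its line (154–163) lies about 6 mm left of the ledge end (168–184). The gripper is clear of everything, so I'm handing in.

```bash
python3 -c "
from workcell import bot
print(bot.sign_off())"
```

```text
the job is handed in; nothing more can be done
None
```

The brass blank now lies flush against the steel fence, with its marked line about 5.5 mm past the ledge's left end, over the tray. I handed the job in at about 19 s of the 64 s allowed; the hand-in reports no verdict.

**What I did:** I used only the closed fingertips. I squared the blank with a push near its left end, pushed it onto the fence, slid it about 120 mm to the left, and finished with a push of about 9 N against the fence.

**Last checks:**
- **Line position:** 5.5 mm past the end, measured before the final fence push. The last picture shows about 6 mm, and the window is 0.5 to 14.5 mm.
- **Fence and angle:** before that push the blank's origin measured x ≈ 12 mm in the ledge frame, against 13 mm when fully flush, and parallel to the fence. The push then met firm resistance, so I take it as seated.
- **Flatness:** it looked flat in every picture, but I did not measure its height or tilt.
- **Other things:** the last full wrist picture, taken before the final push, showed the tray, file, cone and handpiece in view. I did not measure their positions again. The fingertips stayed at least 12 mm above the file, and the gripper ended clear at about 0.25 m height.

**Checks that failed or disagreed:** the automatic outline was unreliable wherever the gripper, or ledge colour in the mask, spoiled it. That includes its last reading, which made the blank 132 mm long. I used edge readings and the pictures there instead. My first estimate of the ledge's left end was also 1 to 2 mm off, so I judged the line against the end as measured in the same picture.

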